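Lay out the casting-ring bench in a dental laboratory

TASK

Set out the bench for filling a casting ring: stand the rubber former in the middle of the vibrator's plate with the small steel ring over it, fully down on the former's disc, and stand the mixing cup in the middle of the balance's pan. Stand the measuring cylinder on the table beside the balance, on the side towards the vibrator, square to the middle of that side of the balance with a gap of about 40 mm, and stand the bottle straight behind the cylinder (farther from the robot, in a row along the balance's side), again with a gap of about 40 mm between their feet. Everything ends upright and released; leave the large ring, the tin and the plaster model where they are.

Things in the scene. Friction and masses are not known exactly. Their poses are not given: they have to be found in the camera images.
- former_centre (a point): Black rubber crucible former, loose: a flat disc 58 mm across and 18 mm high, on it a raised round step 44 mm across and 6 mm high that narrows as a cone to a blunt point 37 mm above the underside. The point lies on the axis, half-way up the disc (9 mm above the underside); z up. Grasp it across the disc.
- ring_centre (a point): Small steel casting ring, loose: a plain tube open at both ends, 56 mm outside, 50 mm inside, 50 mm high, standing upright. It fits loosely over the former's step and then stands on the former's disc. The point is its centre, 25 mm up; z along its axis.
- cup_centre (a point): White plastic mixing cup, loose: straight round cup, open at the top, 58 mm outside, 64 mm high, wall 3 mm, with a floor. The point is on its axis, 32 mm above the underside; z up.
- measure_centre (a point): White plastic measuring cylinder, loose: round foot 50 mm across and 8 mm high, tube 36 mm outside above it, open at the top, 90 mm high in all. The point is on its axis, 45 mm above the underside; z up.
- bottle_centre (a point): Closed amber bottle, loose: round, 48 mm across, narrower neck with a black cap, 95 mm high in all. The point is on its axis, 47.5 mm above the underside; z up.
- balance_pan (a point): Laboratory balance, fixed: white box 130 x 130 mm, with a round steel pan 92 mm across on top. The point is the centre of the pan's top face, 57 mm above the table. Its x axis points to the balance's back (away from the robot), y to the balance's left side, z up; it may be turned a few degrees. The sides are 65 mm from the centre. The pan does not give.
- vibrator_plate (a point): Vibrator (switched off), fixed: grey box 130 x 130 mm with a round black rubber plate 108 mm across on top. The point is the centre of the plate's top face, 85 mm above the table; axes as for the balance. It stands to the left or to the right of the balance. The plate does not give.
- big_ring_centre (a point): Large steel casting ring, loose, not to be used: tube 76 mm outside, 69 mm inside, 62 mm high. The point is its centre, 31 mm up.
- tin_centre (a point): Flat round aluminium tin, loose, not to be used: 66 mm across, 20 mm high. The point is its centre, 10 mm up.
- cast_centre (a point): Loose plaster dental model, standing at the left of the bench, not to be used: block 56 x 66 mm with a horseshoe of teeth on top, 32 mm high. The point is its centre, 16 mm up.
There are look-alikes about, which are no part of the job. What is shaped like the part that bears measure_centre but turquoise is not meant. Leave any purple look-alike of the part that bears cup_centre alone.

How it is judged:
At the end, for the whole second after the job is handed in: Upright (0.1 rad), at rest, released: former within 12 mm of plate centre; ring on its disc (3 mm in height, 5 mm off axis); cup within 12 mm of pan centre; cylinder 130+-15 mm from pan towards vibrator, 15 mm fore-aft; bottle 89+-15 mm behind it, 130+-25 mm beside pan (balance axes) (horizontal distance between former_centre and vibrator_plate below 0.012 m and z of former_centre in the frame of vibrator_plate between 0.006 and 0.012 m and horizontal distance between ring_centre and former_centre below 0.005 m and z of ring_centre in the frame of vibrator_plate between 0.04 and 0.046 m and horizontal distance between cup_centre and balance_pan below 0.012 m and z of cup_centre in the frame of balance_pan between 0.029 and 0.035 m and x of measure_centre in the frame of balance_pan between -0.015 and 0.015 m and height (world z) of measure_centre between 0.041 and 0.049 m and height (world z) of bottle_centre between 0.043 and 0.052 m and horizontal distance between measure_centre and bottle_centre between 0.074 and 0.104 m and x of bottle_centre in the frame of balance_pan above 0.05 m and ((y of vibrator_plate in the frame of balance_pan above 0 m and y of measure_centre in the frame of balance_pan between 0.115 and 0.145 m and y of bottle_centre in the frame of balance_pan between 0.105 and 0.155 m) or (y of vibrator_plate in the frame of balance_pan below 0 m and y of measure_centre in the frame of balance_pan between -0.145 and -0.115 m and y of bottle_centre in the frame of balance_pan between -0.155 and -0.105 m)) and angle between each of former_centre, ring_centre, cup_centre, measure_centre, bottle_centre's own z axis and vertical below 0.1 rad and linear speed of each of former, ring, cup, measure, bottle below 0.01 m/s); the robot touches nothing.
It fails at once if the large ring, the tin or the plaster model is moved by more than 20 mm (distance of any of big_ring_centre, tin_centre, cast_centre from where it was at the start of the episode above 0.02 m).
It also fails if it takes over 144 s, if anything falls off the work surface, if the arm or the gripper's body presses on something with over 40 N, if the wrist force passes 120 N, or if a joint passes its speed limit or range.

ROBOT

A 7-joint arm with a two-finger parallel gripper is mounted at the origin on the work surface. World frame = base frame: x ahead of the robot, y to its left, z up, the work surface at z = 0. Lengths are in m, angles in rad, forces in N, time in s.
With the tool pointing down it reaches from about 0.4 to 0.925 m from the base axis. Payload 5.6 kg.
Tool frame: the origin (TCP) lies at the centre of the arm's flange, where the gripper is bolted on; the fingertips stand 173 mm ahead of it and the grasp point (between the pads) lies 155 mm ahead of it; y points along the fingers, z is the direction in which the jaws open and shut, and the axes are right-handed (so a half turn about y gives the same grasp; the last joint's range is limited). The gripper opens to 85 mm and grips with 20 to 120 N. Pads are 22 mm wide; open, the fingers measure 114 mm over their backs; the gripper's body (76 mm by 85 mm) begins 54 mm behind the grasp point. The pads swing forward as they close: fully open they stand 13 mm farther back than shut.
Start: joints at [1.176, 0.468, -0.012, 1.603, 0.006, 1.071, -0.056], TCP at [0.224, -0.61, 0.405] pointing down, gripper open.
Joint ranges: [-2.53, 2.53], [-0.31, 2.02], [-1.57, 1.55], [0.28, 2.44], [-1.29, 4.43], [0.15, 1.84], [-2.92, 2.92]. Speed limits (rad/s): [2.57, 2.57, 3.14, 3.14, 3.14, 3.14, 3.14].

INTERFACE

Orientations are given as [roll, pitch, yaw] about the fixed x, y, z axes, in that order (R = Rz(yaw) Ry(pitch) Rx(roll)).
In Python, from plant import bot gives the robot as it stands.
- The arm moves only by the shell command python3 -m pendant 'ROWS' [FORCE]. ROWS is JSON, a list of rows, each a list of 5 numbers: the shift along the tool's x, y, z in mm, then the turn about the tool's y in degrees, then the finger opening in mm, from 0 to 85.4. A call has 1 to 12 rows; each row is the pose to reach, as a shift and turn from the pose commanded when the call began, along the tool's axes at that moment; what a row does not reach only later rows make up. A row lasts 1/10 s, in which the tool goes at most 50 mm and 8.59 degrees, less where a joint would pass 70% of its speed; a pose out of reach is approached as far as the arm can. A call with a gripper value outside its range is refused whole. The fingers move at their own pace and stop on an object; FORCE is the grip in N (left out, the last holds). Time passes only in rows, so rows that repeat a pose let the fingers close. It gives the time, the measured TCP pose, the force and the opening at its end, in the units of the state.
- bot.read_state(): the state, without advancing time (a new reading comes with each control period).
- bot.capture(name): name is "side" or "top"; returns a dict with "color" (420x560x3 uint8, red, green, blue), "vfov" (degrees; the focal length in pixels is half the picture's height over the tangent of half this angle, whatever the lens; pixels are square), "cx", "cy" (the principal point, pixels), "k1" (the pictures are not rectified: a ray, as slopes to the right and down, at radius r is drawn at 1 + k1 r^2 times it, then the intrinsics apply), "rvec" (rotation vector, rad) and "tvec" (3), from world to camera coordinates, as OpenCV has them. Camera axes: x right, y down, z forward; pixel columns grow to the right and rows downward; lengths in m; the calibration is good to about 2 mm. A picture is of the moment at which its call begins. There is no depth.
- bot.job_done(): hands the job in, once; it reports no verdict.
The state is a dict: "time_s": time; "joints": joint angles; "dq": joint speeds; "effort": joint torques, N m; "ee_pos": TCP position; "tcp_rot": TCP orientation; "force": force on the tool from outside, world axes, zero at the start; "ft_torque": the same for the moment, N m; "gripper_width": finger opening in m.
Only numpy, scipy, OpenCV 4.12 (cv2) and the standard library are available. Lean on these libraries where they do the work, as an engineer would, in place of code of your own. Each camera call takes 0.05 s, during which the arm holds its last target. There are 200 camera calls.

## Working session

There is one attempt and no reset: what is moved stays moved. The work goes in short steps, Python scripts to look and compute and a shell command to move; the robot and the scene stay as the last step left them, time stands still between calls to the robot, and variables do not carry over. Pictures are saved under pics/ and viewed, about 12 in all and at most 16, crops included, and the job is handed in when it is done.

```bash
mkdir -p pics; ls; python3 - <<'E'
from plant import bot
import cv2
s=bot.read_state(); print({k:(s[k] if not hasattr(s[k],'round') else s[k]) for k in s})
for n in("top","side"):
    c=bot.capture(n); cv2.imwrite(f"pics/{n}0.png",cv2.resize(c["color"][...,::-1],None,fx=1.42,fy=1.42,interpolation=cv2.INTER_CUBIC))
    print(n,[c[k] for k in("vfov","cx","cy","k1","rvec","tvec")])
E
```

```text
pics
{'time_s': 0.0, 'joints': array([ 1.176007  ,  0.46840616, -0.01158006,  1.60364299,  0.00596838,
        1.07139942, -0.05629376]), 'dq': array([-0.00018883, -0.00089991, -0.00069437, -0.00167646,  0.00079755,
        0.00049854,  0.00045096]), 'effort': array([ 9.55220526e-05, -5.32394063e+01,  2.16519018e-02, -2.51312363e+01,
        1.14863296e-02,  7.67694408e-03, -6.03559954e-06]), 'ee_pos': array([ 0.22383585, -0.60997265,  0.4037112 ]), 'tcp_rot': array([-1.57261450e+00, -1.08827829e-04, -2.78989634e+00]), 'force': array([-0.30112654, -0.21961644, -0.03513028]), 'ft_torque': array([ 0.0142019 , -0.04525534, -0.04104987]), 'gripper_width': 0.08537879165029987}
top [46.10779421807761, 288.13123948881724, 217.37439698439357, -0.13515498744560953, array([ 2.10748083, -2.15722101,  0.1823898 ]), array([-0.01453597,  0.46893465,  1.24197769])]
side [55.36887887613252, 273.0336248684265, 210.9857959250615, -0.006629553674290899, array([ 0.14654434, -2.86636447,  1.17839233]), array([0.48309986, 0.09824973, 0.95058872])]
```

View pics/top0.png

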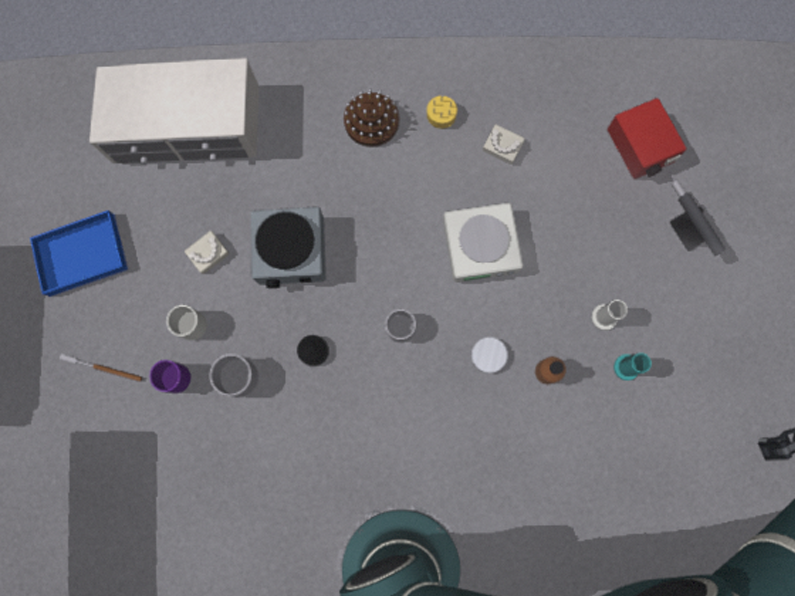

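View pics/side0.png

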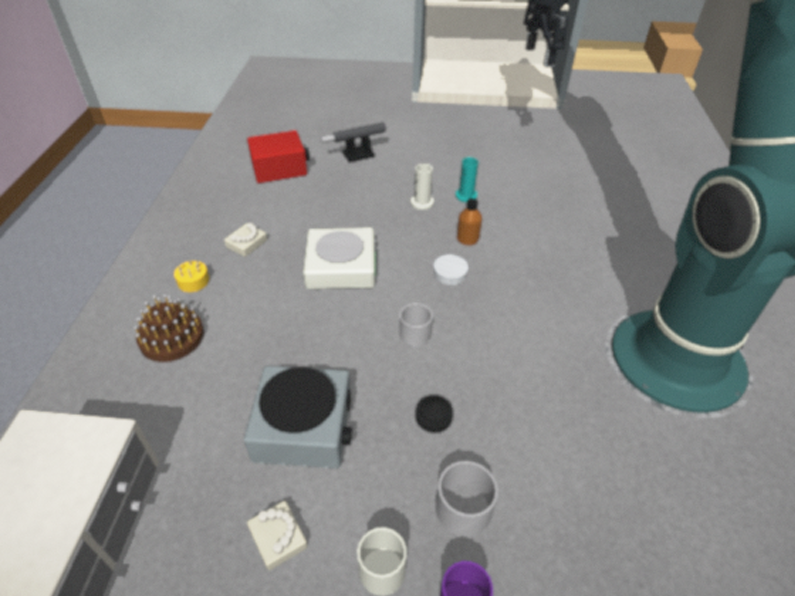

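```bash
cat > h.py <<'E'
import numpy as np,cv2
from plant import bot
def K(c):
    f=c["color"].shape[0]/2/np.tan(np.radians(c["vfov"])/2); return np.array([[f,0,c["cx"]],[0,f,c["cy"]],[0,0,1]]),np.array([c["k1"],0,0,0.])
def ray(c,uv):
    k,d=K(c);p=cv2.undistortPoints(np.array(uv,float).reshape(-1,1,2),k,d)[:,0]
    R=cv2.Rodrigues(c["rvec"])[0];o=-R.T@c["tvec"];return o,np.c_[p,np.ones(len(p))]@R
def onz(c,uv,z):
    o,d=ray(c,uv);return (o+d*((z-o[2])/d[:,2])[:,None])[:,:2]
def proj(c,P):
    k,d=K(c);return cv2.projectPoints(np.array(P,float).reshape(-1,3),c["rvec"],c["tvec"],k,d)[0][:,0]
def save(c,name,box,s):
    x0,y0,x1,y1=box;cv2.imwrite(f"pics/{name}.png",cv2.resize(np.ascontiguousarray(c["color"][y0:y1,x0:x1,::-1]),None,fx=s,fy=s,interpolation=cv2.INTER_CUBIC))
E
python3 - <<'E'
from h import *
import pickle
t=bot.capture("top");s=bot.capture("side");pickle.dump((t,s),open("c0.pkl","wb"))
for n,c in(("top",t),("side",s)): print(n,"cam",ray(c,[0,0])[0].round(3))
for n,u,v,z in [("vib",286,243,.085),("pan",484,240,.057),("former",313,350,.018),("ring",401,324,.05),("cup",182,321,.064),("meas rim",617,309,.09),("meas foot",604,318,.008),("bot cap",557,366,.095),("big",231,375,.062),("tin",490,355,.02)]:
    p=onz(t,(u/1.42,v/1.42),z)[0];print(n,p.round(3),np.hypot(*p).round(3),"side px",(proj(s,[*p,z])[0]*1.42).round(0))
a=cv2.resize(t["color"][205:285,95:215,::-1],None,fx=5,fy=5,interpolation=2)
b=cv2.resize(t["color"][205:285,360:480,::-1],None,fx=5,fy=5,interpolation=2)[:,:]
im=np.vstack([a,b]);cv2.imwrite("pics/cand.png",cv2.resize(im,None,fx=.75,fy=.75))
E
```

```text
top cam [ 0.251 -0.023  1.303]
side cam [0.419 0.645 0.745]
vib [0.586 0.194] 0.617 side px [302. 395.]
pan [ 0.591 -0.166] 0.614 side px [341. 245.]
former [0.399 0.154] 0.428 side px [434. 409.]
ring [ 0.439 -0.01 ] 0.439 side px [416. 314.]
cup [0.451 0.388] 0.595 side px [383. 551.]
meas rim [ 0.451 -0.395] 0.599 side px [423. 168.]
meas foot [ 0.447 -0.394] 0.596 side px [423. 201.]
bot cap [ 0.352 -0.28 ] 0.45 side px [471. 201.]
big [0.352 0.296] 0.46 side px [468. 486.]
tin [ 0.382 -0.172] 0.419 side px [451. 265.]
```

View pics/cand.png

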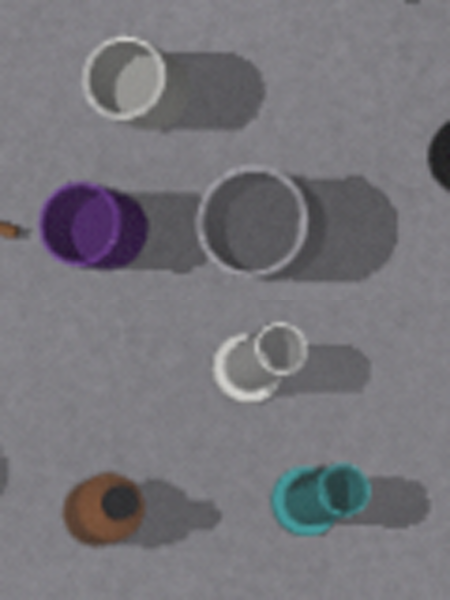

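The white cup (crop 124,78) fits cup_centre and the purple one below it does not. The white cylinder (247,367) fits measure_centre and the turquoise one (320,498) does not. Next I refine the positions with masks.

```bash
cat >> h.py <<'E'
def blob(c,uv,half,test,hull=True):
    """contour of the masked blob nearest uv (raw pixels, upsampled x4)"""
    u,v=map(int,uv);x0,y0=u-half,v-half
    im=cv2.resize(c["color"][y0:v+half,x0:u+half],None,fx=4,fy=4,interpolation=cv2.INTER_CUBIC)
    m=test(im.astype(int)).astype(np.uint8)
    cs=[q for q in cv2.findContours(m,cv2.RETR_EXTERNAL,cv2.CHAIN_APPROX_NONE)[0] if cv2.contourArea(q)>200]
    q=min(cs,key=lambda q:-cv2.pointPolygonTest(q,(half*4.,half*4.),True))
    if hull:q=cv2.convexHull(q)
    return (q[:,0]+.5)/4-.5+[x0,y0]
def circ(P):
    P=np.asarray(P)*1000;(a,b),r=cv2.minEnclosingCircle(P.astype(np.float32));e=cv2.fitEllipse(P.astype(np.float32))
    return f"enc {a:.1f},{b:.1f} d{2*r:.1f}  ell {e[0][0]:.1f},{e[0][1]:.1f} d{e[1][0]:.1f}x{e[1][1]:.1f}"
E
python3 - <<'E'
from h import *
import pickle
t,s=pickle.load(open("c0.pkl","rb"))
dark=lambda i:i.max(2)<60
def val(a,b=256):return lambda i:(i.mean(2)>=a)&(i.mean(2)<b)&(i.max(2)-i.min(2)<35)
brown=lambda i:(i[...,0]-i[...,2]>30)
items=[("vib",(.586,.194,.085),50,dark),("former",(.399,.154,.018),20,dark),("cup",(.451,.388,.064),20,val(165)),("measfoot",(.448,-.394,.008),20,val(165)),
("bottle",(.352,-.28,.06),20,brown),("botcap",(.352,-.28,.095),12,dark),("balance",(.591,-.166,.05),45,val(165))]
for n,P,h,f in items:
  for cn,c in(("top",t),("side",s)):
    try:q=blob(c,proj(c,P)[0],h,f);print(n,cn,circ(onz(c,q,P[2])))
    except Exception as e:print(n,cn,e)
for cn,c in(("top",t),("side",s)):
  q=blob(c,proj(c,(.591,-.166,.05))[0],45 if cn=="top" else 40,val(165)); print("box",cv2.minAreaRect((onz(c,q,.05)*1000).astype(np.float32)))
for n,P in(("pan",(.591,-.166,.057)),("boxw",(.54,-.22,.05)),("ringrim",(.464,-.01,.05)),("ringin",(.44,-.01,.03)),("table",(.5,.05,0))):
  u,v=proj(t,P)[0].astype(int);print(n,t["color"][v,u])
u,v=proj(t,(.439,-.01,.05))[0].astype(int);print(t["color"][v,u-14:u+15].mean(1).astype(int),t["color"][v-14:v+15,u].mean(1).astype(int),u,v)
E
```

```text
vib top enc 592.1,197.3 d106.9  ell 592.1,197.1 d105.0x106.5
vib side enc 592.6,199.8 d106.6  ell 592.1,199.9 d102.9x106.4
former top enc 399.0,154.8 d58.3  ell 399.3,154.8 d55.0x58.2
former side enc 400.7,160.4 d63.0  ell 400.2,160.4 d54.1x63.6
cup top enc 451.7,369.0 d34.7  ell 452.0,369.4 d16.6x34.0
cup side enc 454.2,391.7 d64.9  ell 454.0,391.5 d59.9x64.9
measfoot top enc 450.7,-394.0 d48.9  ell 450.9,-394.2 d48.1x48.8
measfoot side enc 446.9,-436.6 d153.8  ell 451.5,-439.9 d65.2x166.3
bottle top enc 347.5,-273.8 d52.9  ell 348.6,-274.4 d44.8x53.8
bottle side enc 353.8,-249.6 d113.9  ell 352.2,-248.1 d49.9x130.0
botcap top enc 350.2,-277.9 d22.9  ell 350.1,-278.0 d20.3x23.1
botcap side enc 351.6,-269.9 d30.5  ell 351.0,-269.5 d17.4x33.3
balance top enc 593.9,-164.0 d173.2  ell 594.4,-162.7 d160.4x169.1
balance side enc 592.0,-145.6 d209.3  ell 591.7,-150.8 d149.5x263.8
box ((594.2213134765625, -163.56741333007812), (126.54663848876953, 126.48978424072266), 7.328859806060791)
box ((592.2048950195312, -144.88485717773438), (131.5511016845703, 175.09083557128906), 7.479282379150391)
pan [159 156 162]
boxw [187 186 183]
ringrim [155 153 160]
ringin [96 95 99]
table [128 126 132]
[134 133 133 137 123  90  88  94  94  94  97  96  94  95  96  96  95  94
  92  93  97 105 124 147 150  92  96 101  98] [129 129 126 128 156  87  77  84  94  97  94  97  93  94  96  97  96  95
  95  95  97  94  93 111 155  83  83 111 128] 282 228
```

```bash
python3 - <<'E'
from h import *
import pickle
t,s=pickle.load(open("c0.pkl","rb"))
def val(a,b=256):return lambda i:(i.mean(2)>=a)&(i.mean(2)<b)&(i.max(2)-i.min(2)<35)
def pan(i):
    return cv2.morphologyEx(val(140,174)(i).astype(np.uint8),cv2.MORPH_OPEN,np.ones((15,15)))
for n,P,h,f in [("pan",(.593,-.165,.057),24,pan),("cup",(.451,.388,.064),16,lambda i:cv2.morphologyEx(val(148)(i).astype(np.uint8),cv2.MORPH_CLOSE,np.ones((25,25)))),("ring",(.439,-.01,.05),15,lambda i:cv2.morphologyEx(val(142)(i).astype(np.uint8),cv2.MORPH_CLOSE,np.ones((25,25))))]:
  for cn,c in(("top",t),("side",s)):
    try:q=blob(c,proj(c,P)[0],h,f);print(n,cn,circ(onz(c,q,P[2])))
    except Exception as e:print(n,cn,e)
print("ring px",onz(t,(281.5,228),.05))
u,v=proj(t,(.451,.388,.064))[0].astype(int);print(t["color"][v,u-16:u+17].mean(1).astype(int),t["color"][v-16:v+17,u].mean(1).astype(int),u,v)
E
```

```text
pan top enc 593.8,-167.6 d96.7  ell 593.5,-167.3 d92.9x96.2
pan side enc 610.3,-249.4 d148.3  ell 638.2,-242.2 d68.7x317.2
cup top enc 453.6,390.1 d59.7  ell 453.7,390.1 d59.0x59.4
cup side enc 454.5,385.2 d74.7  ell 456.1,387.0 d66.9x75.6
ring top enc 440.3,14.7 d29.9  ell 440.3,14.8 d12.3x30.7
ring side OpenCV(4.12.0) /io/opencv/modules/imgproc/src/shapedescr.cpp:361: error: (-201:Incorrect size of input array) There should be at least 5 points to fit the ellipse in function 'fitEllipseNoDirect'

ring px [[ 0.43946937 -0.00777803]]
[130 126 127 130 140 165 149  96  92  94  97  96  95 104 137 148 146 146
 145 146 146 146 146 147 148 169 171 109  94  92  89  91  89] [128 133 132 132 154 201 111  95  98 101  99 104 123 143 149 149 146 146
 147 147 148 146 145 144 139 166 176 117 119 126 129 127 130] 128 226
```

```bash
python3 -m pendant '[[-232,0,-268,20.15,85],[-232,0,-268,20.15,85],[-232,0,-268,20.15,85],[-232,0,-268,20.15,85],[-232,0,-268,20.15,85],[-232,0,-268,20.15,85],[-232,0,-268,20.15,85],[-232,0,-268,20.15,85],[-232,0,-268,20.15,85],[-232,0,-268,20.15,85],[-232,0,-268,20.15,85],[-232,0,-268,20.15,85]]' 60
```

```text
time_s: 1.4
ee_pos: [0.3489, -0.2799, 0.4045]
tcp_rot: [-1.571, -0.0, 3.139]
force: [0.6, -0.0, -0.7]
gripper_width: 0.0851
```

```bash
python3 -m pendant '[[-1,50,-2,0,85],[-1,100,-2,0,85],[-1,140,-2,0,85],[-1,170,-2,0,85],[-1,190,-2,0,85],[-1,198,-2,0,85],[-1,198,-2,0,85],[-1,198,-2,0,40],[-1,198,-2,0,40],[-1,198,-2,0,40],[-1,198,-2,0,40],[-1,198,-2,0,40]]' 40
python3 - <<'E'
from h import *
print(bot.read_state()["gripper_width"])
c=bot.capture("side");save(c,"s1",(230,100,450,265),3)
E
```

```text
time_s: 2.6
ee_pos: [0.3509, -0.2773, 0.2082]
tcp_rot: [-1.569, 0.002, 3.141]
force: [-1.7, -0.4, 7.3]
gripper_width: 0.0467
0.04670052039565331
```

View pics/s1.png

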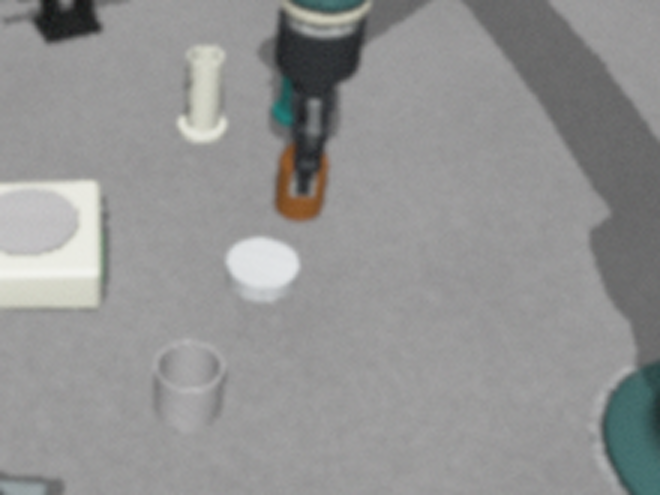

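```bash
python3 -m pendant '[[0,-40,0,0,40],[0,-90,0,0,40],[0,-140,0,0,40],[-30,-150,-24,0,40],[-65,-150,-52,0,40],[-104,-150,-83,0,40],[-143,-150,-114,0,40],[-182,-150,-145,0,40],[-221,-150,-177,0,40],[-260,-150,-208,0,40],[-295,-150,-236,0,40],[-315,-150,-252,0,40]]'
```

```text
time_s: 3.85
ee_pos: [0.6672, -0.0209, 0.357]
tcp_rot: [-1.573, 0.001, -3.138]
force: [0.3, 1.0, -2.5]
gripper_width: 0.0465
```

```bash
python3 -m pendant '[[0,0,0,0,40],[0,0,0,0,40]]'; python3 - <<'E'
from h import *
for n in("top","side"):
    c=bot.capture(n);cv2.imwrite(f"pics/{n}2.png",c["color"][...,::-1])
E
```

```text
time_s: 4.05
ee_pos: [0.6651, -0.0244, 0.3564]
tcp_rot: [-1.57, -0.001, -3.141]
force: [0.2, -0.5, -3.2]
gripper_width: 0.0464
```

View pics/side2.png

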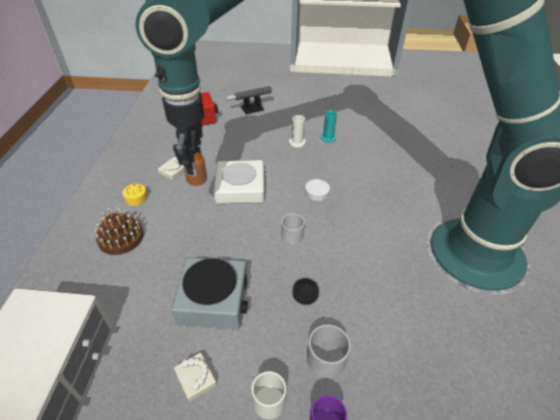

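```bash
python3 -m pendant '[[0,45,0,0,40],[0,90,0,0,40],[0,125,0,0,40],[0,140,0,0,40],[0,145,0,0,40],[0,148,0,0,40],[0,149,0,0,40],[0,149,0,0,40],[0,149,0,0,65],[0,149,0,0,65],[0,149,0,0,65],[0,149,0,0,65]]'
```

```text
time_s: 5.35
ee_pos: [0.6655, -0.0247, 0.208]
tcp_rot: [-1.571, 0.001, -3.142]
force: [0.6, -0.1, -1.0]
gripper_width: 0.0643
```

```bash
python3 -m pendant '[[0,-40,0,0,65],[0,-85,0,0,65],[0,-130,0,0,65],[0,-160,0,0,85],[22,-170,38,0,85],[45,-170,77,0,85],[70,-170,120,0,85],[95,-170,163,0,85],[120,-170,206,0,85],[145,-170,249,0,85],[170,-170,292,0,85],[195,-170,335,0,85]]'
python3 -m pendant '[[20,0,34,0,85],[20,0,34,0,85],[20,0,34,0,85]]'
```

```text
time_s: 6.55
ee_pos: [0.4691, -0.3612, 0.378]
tcp_rot: [-1.57, 0.0, -3.141]
force: [0.9, -0.5, 0.5]
gripper_width: 0.0849
time_s: 6.85
ee_pos: [0.4498, -0.3944, 0.3777]
tcp_rot: [-1.571, 0.0, 3.139]
force: [0.4, 0.1, 0.3]
gripper_width: 0.0851
```

```bash
python3 -m pendant '[[0,45,0,0,85],[0,90,0,0,85],[0,125,0,0,85],[0,150,0,0,85],[0,165,0,0,85],[0,170,0,0,85],[0,170,0,0,28],[0,170,0,0,28],[0,170,0,0,28],[0,170,0,0,28],[0,170,0,0,28],[0,170,0,0,28]]' 30
```

```text
time_s: 8.05
ee_pos: [0.451, -0.3941, 0.2092]
tcp_rot: [-1.569, 0.002, 3.141]
force: [-0.7, 0.3, 6.3]
gripper_width: 0.0356
```

```bash
python3 -m pendant '[[0,-40,0,0,28],[0,-90,0,0,28],[0,-140,0,0,28],[-14,-150,-40,0,28],[-29,-150,-82,0,28],[-45,-150,-126,0,28],[-61,-150,-171,0,28],[-77,-150,-216,0,28],[-93,-150,-261,0,28],[-108,-150,-304,0,28],[-120,-150,-338,0,28],[-127,-150,-358,0,28]]'
python3 -m pendant '[[0,0,0,0,28],[0,0,0,0,28]]'; python3 - <<'E'
from h import *
for n in("top","side"):
    c=bot.capture(n);save(c,f"{n}3",(100,50,330,250) if n=="side" else (200,100,420,260),3)
E
```

```text
time_s: 9.25
ee_pos: [0.5778, -0.0318, 0.358]
tcp_rot: [-1.572, 0.001, -3.137]
force: [0.4, -0.8, -0.2]
gripper_width: 0.0363
time_s: 9.45
ee_pos: [0.5772, -0.0358, 0.3576]
tcp_rot: [-1.57, -0.001, -3.141]
force: [0.5, -0.7, -1.3]
gripper_width: 0.0361
```

View pics/side3.png

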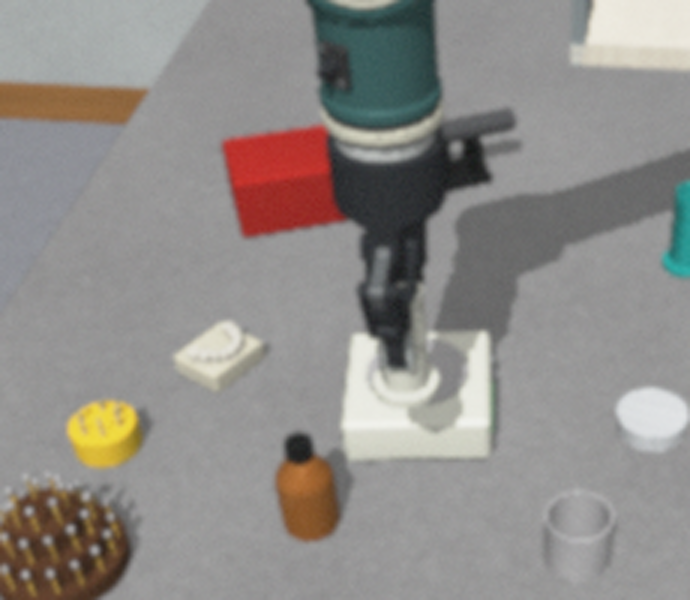

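```bash
python3 -m pendant '[[0,45,0,0,28],[0,90,0,0,28],[0,125,0,0,28],[0,140,0,0,28],[0,145,0,0,28],[0,148,0,0,28],[0,149,0,0,28],[0,149,0,0,28],[0,149,0,0,60],[0,149,0,0,60],[0,149,0,0,60],[0,149,0,0,60]]'
python3 -m pendant '[[0,-40,0,0,60],[0,-85,0,0,60],[0,-130,0,0,60],[0,-170,0,0,85],[12,-180,-45,0,85],[24,-180,-90,0,85],[37,-180,-135,0,85],[50,-180,-180,0,85],[63,-180,-225,0,85],[76,-180,-270,0,85],[88,-180,-315,0,85],[100,-180,-360,0,85]]'
python3 - <<'E'
from h import *
import pickle
t=bot.capture("top");s=bot.capture("side");pickle.dump((t,s),open("c1.pkl","wb"))
save(t,"t4",(60,100,420,280),2.2)
E
```

```text
time_s: 10.75
ee_pos: [0.5775, -0.0357, 0.2089]
tcp_rot: [-1.571, 0.0, -3.142]
force: [0.2, -0.5, 0.4]
gripper_width: 0.0601
time_s: 11.95
ee_pos: [0.4766, 0.3259, 0.3888]
tcp_rot: [-1.571, 0.0, 3.142]
force: [1.2, 0.5, -0.3]
gripper_width: 0.0851
```

View pics/t4.png

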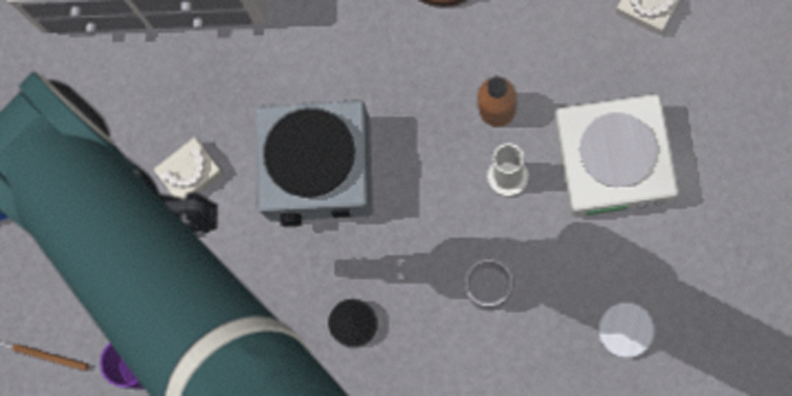

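```bash
python3 -m pendant '[[12,0,-32,0,85],[24,0,-65,0,85],[24,20,-65,0,85],[24,65,-65,0,85],[24,110,-65,0,85],[24,150,-65,0,85],[24,175,-65,0,85],[24,190,-65,0,85],[24,191,-65,0,85],[24,191,-65,0,85]]'
python3 -m pendant '[[0,0,0,0,50],[0,0,0,0,50],[0,0,0,0,50],[0,0,0,0,50],[0,0,0,0,50]]' 25
```

```text
time_s: 13.05
ee_pos: [0.4538, 0.3896, 0.1984]
tcp_rot: [-1.572, 0.001, -3.142]
force: [-0.3, 0.2, 0.8]
gripper_width: 0.085
time_s: 13.55
ee_pos: [0.4539, 0.3897, 0.1994]
tcp_rot: [-1.572, 0.002, 3.141]
force: [-1.3, -1.1, 6.3]
gripper_width: 0.0572
```

```bash
python3 -m pendant '[[0,-40,0,0,50],[0,-85,0,0,50],[0,-130,0,0,50],[0,-170,0,0,50],[-5,-190,20,0,50],[-15,-190,60,0,50],[-26,-190,104,0,50],[-37,-190,148,0,50],[-48,-190,192,0,50],[-59,-190,236,0,50],[-70,-190,280,0,50],[-81,-190,324,0,50]]'
python3 -m pendant '[[-11,0,44,0,50],[-22,0,88,0,50],[-33,0,132,0,50],[-44,0,176,0,50],[-52,0,206,0,50],[-57,0,224,0,50],[-59,0,231,0,50],[-59,0,231,0,50],[-59,0,231,0,50]]'
python3 - <<'E'
from h import *
t=bot.capture("side");save(t,"s5",(130,80,350,250),3)
E
```

```text
time_s: 14.75
ee_pos: [0.5343, 0.0635, 0.3883]
tcp_rot: [-1.571, 0.001, -3.141]
force: [1.1, 0.4, -0.3]
gripper_width: 0.0568
time_s: 15.65
ee_pos: [0.5934, -0.1635, 0.3877]
tcp_rot: [-1.572, -0.0, -3.139]
force: [0.7, 1.0, -0.1]
gripper_width: 0.0572
```

View pics/s5.png

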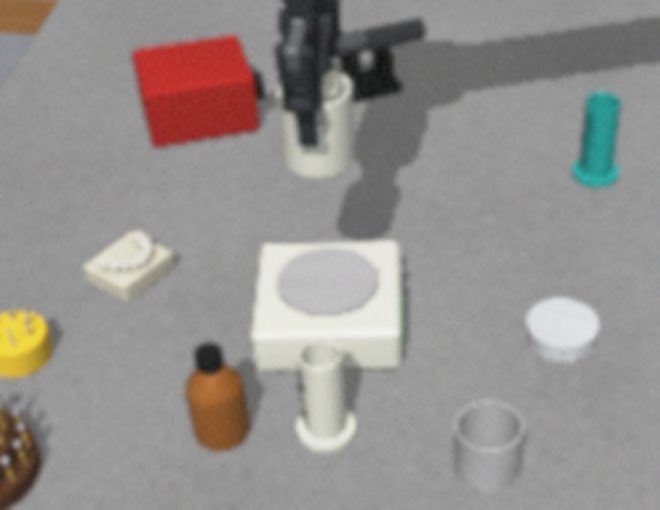

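```bash
python3 -m pendant '[[0,45,0,0,50],[0,85,0,0,50],[0,112,0,0,50],[0,124,0,0,50],[0,128,0,0,50],[0,131,0,0,50],[0,132,0,0,50],[0,132,0,0,50],[0,132,0,0,78],[0,132,0,0,78],[0,132,0,0,78],[0,132,0,0,78]]'
```

```text
time_s: 16.9
ee_pos: [0.5935, -0.1657, 0.2559]
tcp_rot: [-1.571, 0.0, 3.142]
force: [0.7, 0.1, -0.2]
gripper_width: 0.0779
```

```bash
python3 -m pendant '[[0,-40,0,0,78],[0,-85,0,0,78],[0,-120,0,0,85],[15,-130,-25,0,85],[40,-130,-66,0,85],[65,-130,-107,0,85],[90,-130,-148,0,85],[115,-130,-189,0,85],[140,-130,-230,0,85],[165,-130,-271,0,85],[187,-130,-308,0,85],[195,-130,-321,0,85]]'
python3 -m pendant '[[0,30,0,0,85],[0,75,0,0,85],[0,120,0,0,85],[0,160,0,0,85],[0,185,0,0,85],[0,200,0,0,85],[0,206,0,0,85],[0,206,0,0,85],[0,206,0,0,85]]'
```

```text
time_s: 18.1
ee_pos: [0.3959, 0.1587, 0.3861]
tcp_rot: [-1.571, 0.0, -3.136]
force: [-0.0, -0.6, 0.1]
gripper_width: 0.0851
time_s: 19.0
ee_pos: [0.3987, 0.1555, 0.1804]
tcp_rot: [-1.571, 0.001, -3.142]
force: [0.6, 0.3, 0.4]
gripper_width: 0.0853
```

```bash
python3 -m pendant '[[0,2,0,0,66],[0,4,0,0,66],[0,6,0,0,66],[0,7,0,0,66],[0,7,0,0,66]]'
python3 - <<'E'
from h import *
t=bot.capture("side");save(t,"s6",(230,200,390,320),5)
E
```

```text
time_s: 19.5
ee_pos: [0.3983, 0.1553, 0.1726]
tcp_rot: [-1.571, -0.0, 3.142]
force: [1.1, -0.3, -0.5]
gripper_width: 0.0661
```

View pics/s6.png

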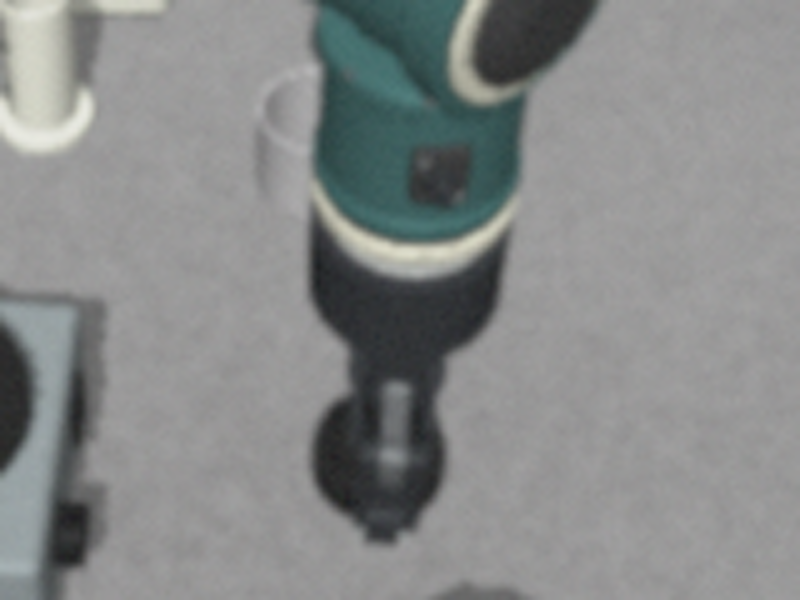

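```bash
python3 -m pendant '[[0,2,0,0,66],[0,3,0,0,66],[0,3,0,0,50],[0,3,0,0,50],[0,3,0,0,50],[0,3,0,0,50],[0,3,0,0,50]]' 40
python3 -m pendant '[[0,-10,0,0,50],[0,-30,0,0,50],[0,-60,0,0,50],[0,-100,0,0,50],[0,-140,0,0,50],[0,-165,0,0,50],[0,-170,0,0,50],[0,-170,0,0,50]]'
python3 - <<'E'
from h import *
t=bot.capture("side");save(t,"s7",(200,170,390,310),4)
E
```

```text
time_s: 20.25
ee_pos: [0.3983, 0.1553, 0.1697]
tcp_rot: [-1.571, -0.0, -3.142]
force: [-2.1, -1.0, 4.8]
gripper_width: 0.0556
time_s: 21.05
ee_pos: [0.3984, 0.1552, 0.3405]
tcp_rot: [-1.571, 0.002, 3.141]
force: [-0.7, -0.7, -1.1]
gripper_width: 0.0559
```

View pics/s7.png

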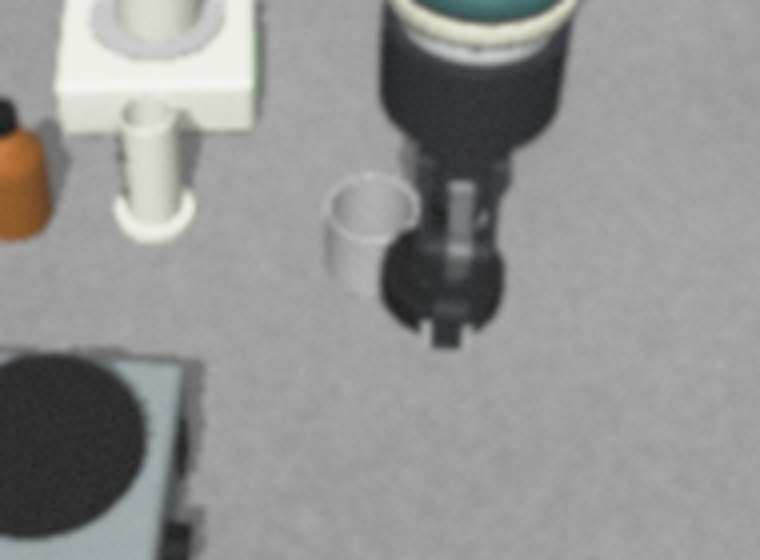

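```bash
python3 -m pendant '[[-20,0,-4,0,50],[-55,0,-12,0,50],[-95,0,-21,0,50],[-135,0,-30,0,50],[-170,0,-38,0,50],[-188,0,-42,0,50],[-194,0,-43,0,50],[-194,20,-43,0,50],[-194,50,-43,0,50],[-194,70,-43,0,50],[-194,80,-43,0,50],[-194,80,-43,0,50]]'
python3 -m pendant '[[0,3,0,0,50],[0,5,0,0,50],[0,6,0,0,50],[0,6,0,0,50],[0,6,0,0,72],[0,6,0,0,72],[0,6,0,0,72],[0,6,0,0,72]]'
```

```text
time_s: 22.3
ee_pos: [0.5911, 0.198, 0.2574]
tcp_rot: [-1.569, -0.004, -3.141]
force: [0.9, -0.7, -0.2]
gripper_width: 0.0555
time_s: 23.1
ee_pos: [0.5924, 0.1983, 0.2536]
tcp_rot: [-1.571, -0.0, 3.142]
force: [-0.2, -0.4, -0.5]
gripper_width: 0.0718
```

```bash
python3 -c "
from plant import bot;print(bot.read_state()['joints'].round(2))"
```

```text
[-0.11  0.64 -0.36  1.75  0.3   0.8  -2.19]
```

```bash
python3 -m pendant '[[0,0,0,-8,72],[0,0,0,-16,72],[0,0,0,-24,72],[0,0,0,-32,72],[0,0,0,-40,72],[0,0,0,-48,72],[0,0,0,-56,72],[0,0,0,-64,72],[0,0,0,-72,72],[0,0,0,-80,72],[0,0,0,-90,72],[0,0,0,-90,72]]' 20
python3 -m pendant '[[0,0,0,0,72],[0,0,0,0,72],[0,0,0,0,50],[0,0,0,0,50],[0,0,0,0,50],[0,0,0,0,50]]' 20
python3 -m pendant '[[0,0,0,0,72],[0,0,0,0,72],[0,0,0,0,72]]'
```

```text
time_s: 24.3
ee_pos: [0.5925, 0.198, 0.2534]
tcp_rot: [-1.571, 0.0, -1.57]
force: [0.5, -0.3, 0.0]
gripper_width: 0.072
time_s: 24.9
ee_pos: [0.5927, 0.1987, 0.2543]
tcp_rot: [-1.569, 0.001, -1.571]
force: [0.9, -0.2, 5.5]
gripper_width: 0.0564
time_s: 25.2
ee_pos: [0.5921, 0.1981, 0.2531]
tcp_rot: [-1.572, -0.001, -1.571]
force: [0.2, -0.7, -0.4]
gripper_width: 0.0718
```

```bash
python3 -m pendant '[[0,-40,0,0,80],[0,-85,0,0,80],[0,-110,0,0,85],[20,-110,-15,0,85],[60,-110,-45,0,85],[100,-110,-74,0,85],[140,-110,-104,0,85],[175,-110,-130,0,85],[198,-110,-147,0,85],[206,-110,-153,0,85],[206,-110,-153,0,85],[206,-110,-153,0,85]]'
python3 -m pendant '[[0,40,0,0,85],[0,85,0,0,85],[0,125,0,0,85],[0,155,0,0,85],[0,170,0,0,85],[0,175,0,0,85],[0,175,0,0,85],[0,175,0,0,50],[0,175,0,0,50],[0,175,0,0,50],[0,175,0,0,50],[0,175,0,0,50]]' 20
python3 -m pendant '[[0,0,0,0,72],[0,0,0,0,72],[0,0,0,0,72],[0,0,0,8,72],[0,0,0,16,72],[0,0,0,24,72],[0,0,0,32,72],[0,0,0,40,72],[0,0,0,48,72],[0,0,0,56,72],[0,0,0,64,72],[0,0,0,72,72]]'
python3 -m pendant '[[0,0,0,8,72],[0,0,0,16,72],[0,0,0,18,72],[0,0,0,18,72],[0,0,0,18,50],[0,0,0,18,50],[0,0,0,18,50],[0,0,0,18,50],[0,0,0,18,50]]' 30
```

```text
time_s: 26.4
ee_pos: [0.4401, -0.0069, 0.364]
tcp_rot: [-1.569, 0.001, -1.57]
force: [-0.4, 0.3, 0.0]
gripper_width: 0.0851
time_s: 27.6
ee_pos: [0.44, -0.0076, 0.1897]
tcp_rot: [-1.568, -0.0, -1.571]
force: [-0.6, 1.6, 6.8]
gripper_width: 0.0551
time_s: 28.8
ee_pos: [0.4393, -0.0077, 0.1886]
tcp_rot: [-1.571, -0.0, -2.833]
force: [-0.4, -0.5, 0.0]
gripper_width: 0.0718
time_s: 29.7
ee_pos: [0.4394, -0.0078, 0.1889]
tcp_rot: [-1.571, -0.0, -3.14]
force: [-0.8, -1.1, 5.5]
gripper_width: 0.0562
```

```bash
python3 -m pendant '[[0,-20,0,0,50],[0,-60,0,0,50],[0,-110,0,0,50],[0,-150,0,0,50],[-15,-170,-20,0,50],[-40,-170,-54,0,50],[-70,-170,-94,0,50],[-100,-170,-135,0,50],[-130,-170,-175,0,50],[-147,-170,-198,0,50],[-153,-170,-206,0,50],[-153,-170,-206,0,50]]'
python3 -m pendant '[[0,0,0,0,50],[0,0,0,0,50]]'
python3 - <<'E'
from h import *
t=bot.capture("side");save(t,"s8",(100,160,310,330),3.5)
E
```

```text
time_s: 30.9
ee_pos: [0.5923, 0.1993, 0.3576]
tcp_rot: [-1.571, -0.002, -3.139]
force: [-0.5, -1.2, -1.3]
gripper_width: 0.0557
time_s: 31.1
ee_pos: [0.592, 0.1965, 0.3585]
tcp_rot: [-1.569, -0.001, 3.14]
force: [-0.2, 0.4, -1.3]
gripper_width: 0.0561
```

View pics/s8.png

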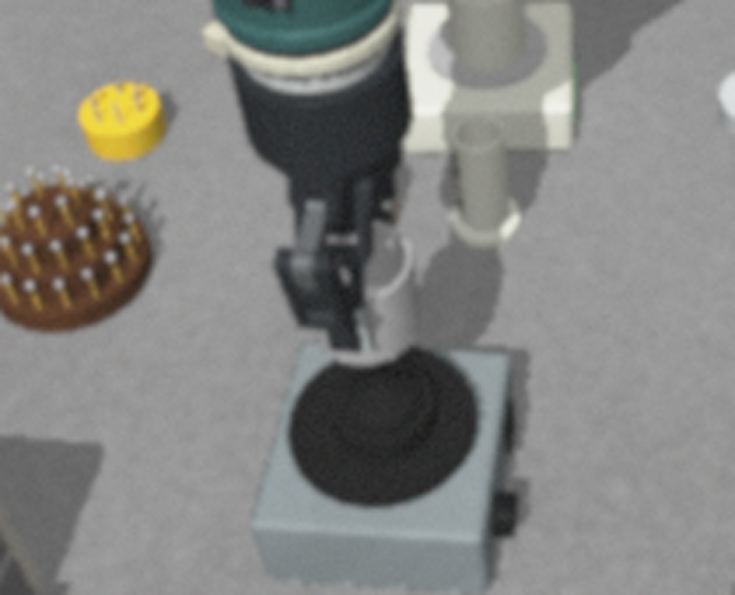

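```bash
python3 -m pendant '[[0,20,-1,0,50],[0,40,-1,0,50],[0,50,-1,0,50],[0,55,-1,0,50],[0,58,-1,0,50],[0,61,-1,0,50],[0,63,-1,0,50],[0,65,-1,0,50],[0,66,-1,0,50],[0,66,-1,0,50]]'
```

```text
time_s: 32.15
ee_pos: [0.5924, 0.1993, 0.2927]
tcp_rot: [-1.571, -0.0, -3.142]
force: [0.3, 1.0, -1.7]
gripper_width: 0.0559
```

```bash
python3 -m pendant '[[0,1,0,0,50],[0,1,0,0,50],[0,1,0,0,72],[0,1,0,0,72],[0,1,0,0,72],[0,1,0,0,72],[0,-30,0,0,72],[0,-75,0,0,72],[0,-110,0,0,72]]'
python3 -m pendant '[[40,0,0,0,72],[80,0,20,0,72],[110,0,60,0,72],[130,0,100,0,72],[140,0,140,0,72],[150,0,185,0,72],[150,0,230,0,72],[150,0,275,0,72],[150,0,320,0,72],[150,0,365,0,72],[150,0,410,0,72],[150,0,450,0,72]]'
python3 - <<'E'
from h import *
import pickle
t=bot.capture("top");s=bot.capture("side");pickle.dump((t,s),open("c2.pkl","wb"))
a=cv2.resize(t["color"][125:225,150:390,::-1],None,fx=3,fy=3,interpolation=2);b=cv2.resize(s["color"][130:330,110:350,::-1],None,fx=1.45,fy=1.45,interpolation=2)
im=np.zeros((300+290,720,3),np.uint8);im[:300]=a;im[300:,:b.shape[1]]=b;cv2.imwrite("pics/f.png",im)
E
```

```text
time_s: 33.05
ee_pos: [0.5925, 0.1995, 0.4047]
tcp_rot: [-1.571, 0.001, -3.141]
force: [1.0, 0.6, 0.2]
gripper_width: 0.0721
time_s: 34.25
ee_pos: [0.442, -0.2529, 0.4029]
tcp_rot: [-1.57, 0.001, 3.141]
force: [0.8, 0.2, 0.1]
gripper_width: 0.072
```

View pics/f.png

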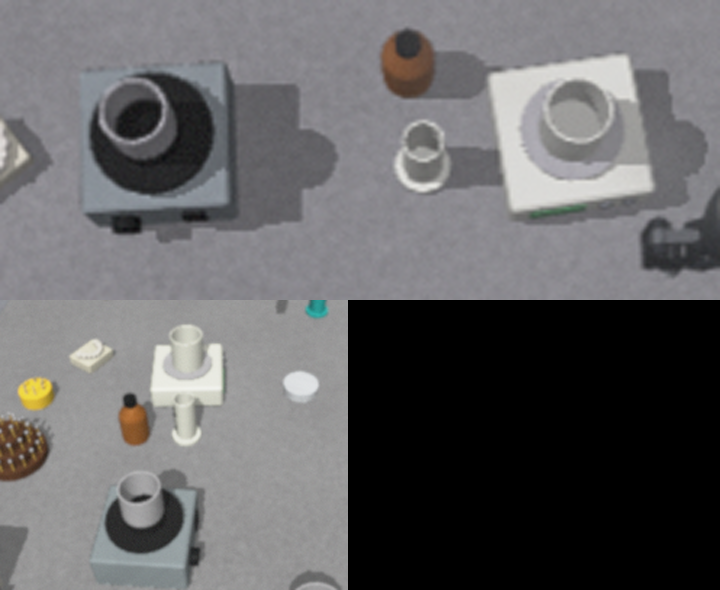

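```bash
python3 - <<'E'
from h import *
import pickle
t,s=pickle.load(open("c2.pkl","rb"))
val=lambda a:lambda i:(i.mean(2)>=a)&(i.max(2)-i.min(2)<35)
cl=lambda a:lambda i:cv2.morphologyEx(val(a)(i).astype(np.uint8),cv2.MORPH_CLOSE,np.ones((25,25)))
th=np.radians(7.3);p0=np.array([.594,-.166])
for n,(u,v),z in(("ring rim",(137.5,112),.153),("cup rim",(578,116),.121),("cyl foot",(423,164),.008),("bot cap",(408,43),.095)):
    p=onz(t,(u/3+150,v/3+125),z)[0];d=p-p0;print(n,p.round(4),"balance axes",(d@[np.cos(th),np.sin(th)]).round(4),(d@[-np.sin(th),np.cos(th)]).round(4))
print("expected rim px at z=.153/.159", proj(t,[(.5925,.1985,.153),(.5925,.1985,.159)]), proj(s,[(.5925,.1985,.153),(.5925,.1985,.159)]))
for n,P,h,f in(("ring",(.5925,.1985,.153),16,val(130)),("foot",(.577,-.036,.008),14,val(165)),("cap",(.666,-.025,.095),8,lambda i:i.max(2)<60)):
  for cn,c in(("top",t),("side",s)):
    try:q=blob(c,proj(c,P)[0],h,f);print(n,cn,circ(onz(c,q,P[2])))
    except Exception as e:print(n,cn,"failed")
E
```

```text
ring rim [0.5899 0.1958] balance axes 0.0419 0.3594
cup rim [ 0.5868 -0.164 ] balance axes -0.0069 0.0029
cyl foot [ 0.5771 -0.0357] balance axes -0.0002 0.1314
bot cap [ 0.6621 -0.0246] balance axes 0.0855 0.1316
expected rim px at z=.153/.159 [[194.73768841 161.34325342]
 [194.27630441 160.64834016]] [[205.09264854 258.26387287]
 [204.70087823 256.25810166]]
ring top enc 597.0,203.6 d109.6  ell 603.9,213.1 d86.7x114.5
ring side enc 598.2,196.0 d97.5  ell 597.7,181.5 d64.6x138.4
foot top enc 575.3,-31.5 d49.2  ell 574.7,-30.9 d41.1x48.8
foot side enc 584.5,-45.3 d89.4  ell 581.3,-46.9 d55.3x93.5
cap top enc 661.8,-23.3 d22.0  ell 661.7,-22.9 d19.5x21.9
cap side enc 661.5,-15.9 d30.1  ell 661.9,-15.9 d18.6x31.4
```

```bash
python3 - <<'E'
from h import *
import pickle
t,s=pickle.load(open("c2.pkl","rb"))
def crop(c,ctr,pts,sc=10,h=20):
    u,v=proj(c,ctr)[0].astype(int)
    im=cv2.resize(np.ascontiguousarray(c["color"][v-h:v+h,u-h:u+h,::-1]),None,fx=sc,fy=sc,interpolation=2)
    for P,col in pts:
        for x,y in proj(c,P): cv2.circle(im,(int((x-u+h+.5)*sc),int((y-v+h+.5)*sc)),1,col,-1)
    return im
a=np.linspace(0,2*np.pi,60)
C=lambda x,y,r,z:np.c_[x+r*np.cos(a),y+r*np.sin(a),0*a+z]
def pair(c):
    return np.hstack([crop(c,(.5925,.1985,.13),[(C(.5925,.1985,.028,.153),(0,255,0)),(C(.5925,.1985,.028,.103),(0,255,0)),(C(.5925,.1985,.028,.159),(0,0,255))]),
     crop(c,(.5935,-.1655,.09),[(C(.5935,-.1655,.029,.121),(0,255,0)),(C(.5935,-.1655,.029,.057),(0,255,0)),(C(.594,-.166,.046,.057),(255,0,0))])])
cv2.imwrite("pics/g.png",cv2.resize(np.vstack([pair(t),pair(s)]),(600,600)))
E
```

```text
(no output)
```

View pics/g.png

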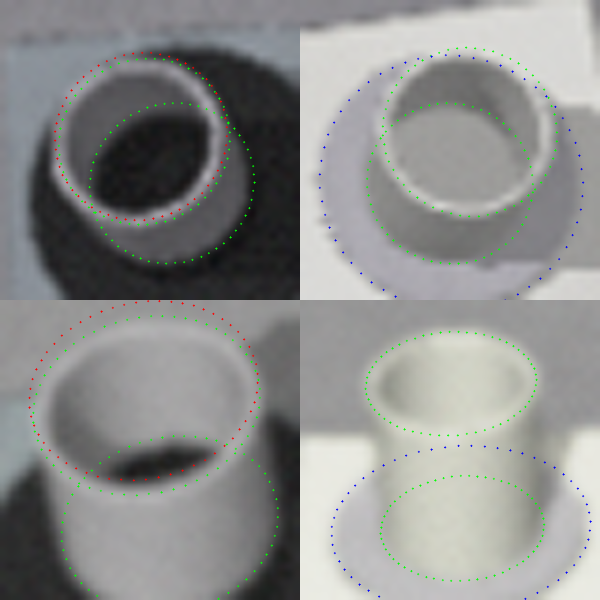

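```bash
python3 -c "
from plant import bot;print(bot.read_state()['time_s']);print(bot.job_done())"
```

```text
34.35
the job is handed in; nothing more can be done
None
```

The bench is set out and the job is handed in at 34 s of robot time; the hand-in gives no verdict. All five parts were released, and the large ring, tin, plaster model and look-alikes were never gripped.

- **Former and ring:** The former stands on the vibrator's plate at about (0.5925, 0.198), against a measured plate centre of (0.592, 0.198). I gripped both parts along two directions to centre them. In the last check the ring's rim lay on the outline expected when it is fully down, not on the one 6 mm higher.
- **Cup:** It stands on the balance's pan. The overlay puts it on the pan's centre, and the gripper's release position was within about 1 mm of it. A reading by eye from the top view was 7 mm off in x, which I put down to how I picked the pixel.
- **Cylinder:** It stands about 131 mm from the pan towards the vibrator, and 0 mm fore-aft.
- **Bottle:** It stands about 86 mm behind the cylinder, 132 mm beside the pan.

**Checks that failed or disagreed:** The automatic outline fits of the ring, in both views, and of the cylinder's foot, in the side view, were spoiled by the background, so I ignored them. The top-view foot fit read about 4–5 mm off in y, still inside the tolerance. The side-view reading of the bottle's cap differed by about 8 mm in y because the bottle's body was in the outline.

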